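Hold the battery pack shut for screwing

TASK

The lower half of an infusion pump's battery pack is fixed in the service cradle; pick up the loose cover, thread both of its holes onto the matching dowels (large hole on large dowel) and press it down against the sprung contact plate until the two halves are fully closed, flush all round. Finish while still holding it pressed shut, so that a colleague can drive the screws: do not let go. Leave the screwdriver, the dish of screws, the sanitiser bottle and the glove box where they are.

Things in the scene. Friction and masses are not known exactly. Their poses are not given: they have to be found in the camera images.
- lower_half: Grey open half shell, 130 x 70 x 36 mm, on an aluminium cradle plate 170 x 100 x 10 mm, all fixed to the table. Origin: centre of the plate's underside, on the table; z up, x along the length towards the large dowel. Its rim (the seam) is 46 mm above the origin. Two steel dowels rise 20 mm above the rim at x = +48 mm (large) and x = -48 mm (small), y = 0.
- large_dowel (a point): Centre of the top of the large dowel (12 mm diameter, 20 mm above the rim, 66 mm above the table). The top 5 mm taper by 3 mm in radius.
- small_dowel (a point): Centre of the top of the small dowel (8 mm diameter, 20 mm above the rim, 66 mm above the table). The top 5 mm taper by 3 mm in radius.
- contact_plate (a joint): Black sprung plate, 50 x 34 mm, in the middle of the lower half between the dowels. Value: how far it is pressed down (m); at 0 its top stands 8 mm above the rim, at 0.008 it is level with the rim and the pack is shut. Its spring pushes up with about 5 N at 0 and 10 N at 0.008: a cover that is let go rises again.
- cover: Loose grey cover, 140 to 280 g, lying on the table, grip up: a plate 130 x 70 x 12 mm (x, y, z) with a carrying grip in the middle of its top, a block 56 mm long (x), 24 mm thick (y), 32 mm tall. Origin: centre of the flat underside; z up, x towards the large hole. When shut, its origin is 46 mm straight above that of lower_half and their axes agree.
- large_hole (a point): Centre, at the cover's underside, of the large hole: 14.5 mm diameter, right through, at x = +48 mm, y = 0 of the cover.
- small_hole (a point): Centre, at the cover's underside, of the small hole: 10.5 mm diameter, right through, at x = -48 mm, y = 0 of the cover.
- screwdriver: Screwdriver, 170 mm long, lying on the table; leave it alone.
- screw_dish: Round steel dish, 76 mm across and 22 mm tall, with screws; leave it alone. Origin: centre of its underside.
- sanitiser: Clear bottle with a white cap, 60 mm across and 150 mm tall; leave it alone. Origin: centre of its underside.
- glove_box: White carton of gloves with a round grey opening on top, 120 x 220 x 75 mm (x, y, z); leave it alone. Origin: centre of its underside.
Mind the look-alikes: they are no part of the job. What is shaped like the cover but yellow is not meant.

How it is judged:
By the outcome, as a careful person would: the job done as asked, in the order asked, and still so for the second after the job is handed in, while the arm keeps its last pose, push and grip.
It also fails if it takes over 38 s, if anything falls off the work surface, if the arm or the gripper's body presses on something with over 40 N, if the wrist force passes 120 N, or if a joint passes its speed limit or range.

ROBOT

A 6-joint arm with a two-finger parallel gripper is mounted at the origin on the work surface. World frame = base frame: x ahead of the robot, y to its left, z up, the work surface at z = 0. Lengths are in mm, angles in rad, forces in N, time in s.
With the tool pointing down it reaches from about 275 to 1000 mm from the base axis. Payload 8.4 kg.
Tool frame: the origin (TCP) lies on the centre line of the jaws, within the pads' length; the fingertips stand 14 mm ahead of it and the grasp point (between the pads) lies 5 mm behind it; z points along the fingers, y is the line along which they close (so a half turn about z gives the same grasp; the last joint's range is limited). The gripper opens to 85 mm and grips with 20 to 120 N. Pads are 22 mm wide; open, the fingers measure 114 mm over their backs; the gripper's body (76 mm by 85 mm) begins 54 mm behind the grasp point. The pads swing forward as they close: fully open they stand 13 mm farther back than shut.
Start: joints at [-1.274, 0.353, 1.633, -0, 1.155, -0.002], TCP at [183.982, -597.309, 245.281] pointing down, gripper open.
Joint ranges: [-2.63, 2.63], [-0.92, 2.1], [0.06, 2.66], [-1.3, 4.44], [0, 2.69], [-3.02, 3.02]. Speed limits (rad/s): [2.22, 2.22, 2.79, 3.14, 3.14, 3.14].

INTERFACE

Orientations are given as [roll, pitch, yaw] about the fixed x, y, z axes, in that order (R = Rz(yaw) Ry(pitch) Rx(roll)).
In Python, from rig import r gives the robot as it stands.
- The arm moves only by the tool step_arm, never from a script. Its argument "plan" is text: rows parted by semicolons, each of 7 numbers parted by spaces: the turn, a rotation vector about the world's x, y, z in degrees, then the shift along the world's x, y, z in mm, then the closure in counts, from 0 (fully open) to 255 (shut). In form: rx ry rz x y z hand; .... A call has 1 to 8 rows; each row is the pose to reach, as a shift and turn from the pose commanded when the call began; what a row does not reach only later rows make up. A row lasts 1/10 s, in which the tool goes at most 50 mm and 8.59 degrees, less where a joint would pass 70% of its speed; a pose out of reach is approached as far as the arm can. A call with a gripper value outside its range is refused whole. The fingers move at their own pace and stop on an object; "force" is the grip in N (left out, the last holds). Time passes only in rows, so rows that repeat a pose let the fingers close. It gives the time, the measured TCP pose, the force, the opening and the grip force at its end, in the units of the state.
- r.sense(): the state, without advancing time (a new reading comes with each control period).
- r.grab_frame(name): name is "scene" or "top" or "wrist"; returns (picture, depth): 400x640x3 uint8, red, green, blue; 400x640 float32, mm along the optical axis (not along the pixel's ray), 0 where there is no reading.
- r.get_calibration(name): a dict with "K" (3x3 intrinsics, pixels), "world_from_camera" (4x4, takes a point from camera to world coordinates). Camera axes: x right, y down, z forward; pixel columns grow to the right and rows downward; lengths in mm; the calibration is good to about 2 mm. A picture is of the moment at which its call begins: read the wrist's pose just before it. get_calibration takes no time and is no camera call; for the wrist camera it gives the pose at the moment of the call.
- r.sign_off(): hands the job in; it is judged then, once.
The state is a dict: "clock": time; "qpos": joint angles; "qvel": joint speeds; "joint_efforts": joint torques, N m; "eef_pos": TCP position; "tcp_rot": TCP orientation; "contact_force": force on the tool from outside, world axes, zero at the start; "wrist_torque": the same for the moment, N m; "opening": opening from 0.0 (shut) to 1.0 (fully open); "grasp_force": force on a finger pad.
Only numpy, scipy, OpenCV 4.12 (cv2) and the standard library are available. Lean on these libraries where they do the work, as an engineer would, in place of code of your own. Each camera call takes 0.05 s, during which the arm holds its last target. There are 200 camera calls.

## Working session

There is one attempt and no reset: what is moved stays moved. The work goes in short steps, Python scripts to look and compute and a tool call to move; the robot and the scene stay as the last step left them, time stands still between calls to the robot, and variables do not carry over. Pictures are saved under pics/ and viewed, at most 10 in all, crops included, and the job is handed in when it is done.

Besides the shell and the picture viewer there is one more tool, called after "Request:" as a command line: name --argument value ..., lists and objects as JSON in quotes. step_arm: Moves the arm, as the interface text tells. Its arguments: {"type":"object","properties":{"plan":{"type":"string"},"force":{"type":"number"}},"required":["plan"]}

```bash
mkdir -p pics
cat > h.py <<'E'
import numpy as np, cv2
from rig import r
def snap(n,tag):
    c=r.get_calibration(n); im,d=r.grab_frame(n)
    np.savez(f'{tag}.npz',im=im,d=d,K=c['K'],T=c['world_from_camera'])
    cv2.imwrite(f'pics/{tag}.png',im[:,:,::-1])
def cloud(tag):
    z=np.load(f'{tag}.npz'); d=z['d']; K=z['K']; T=z['T']
    v,u=np.mgrid[:d.shape[0],:d.shape[1]]
    P=np.stack([(u-K[0,2])/K[0,0]*d,(v-K[1,2])/K[1,1]*d,d],-1)
    return z['im'],d,P@T[:3,:3].T+T[:3,3]
E
python3 - <<'E'
from h import *
s=r.sense();print(s)
snap('top','top0');snap('scene','sc0')
for n in('top','scene'):print(r.get_calibration(n))
E
```

```text
{'clock': 0.0, 'qpos': array([-1.27441185e+00,  3.53647018e-01,  1.63413428e+00, -4.37699405e-06,
        1.15515715e+00, -2.42007790e-03]), 'qvel': array([ 2.58090840e-05, -5.39821169e-04,  2.67584544e-03, -1.24972811e-04,
        9.38782016e-04,  6.12894199e-04]), 'joint_efforts': array([ 6.16715661e-04, -6.05255270e+01, -3.42067015e+01,  4.90270054e-05,
        9.37916804e-03,  1.66068895e-05]), 'eef_pos': array([ 183.84367107, -596.88637557,  244.56229169]), 'tcp_rot': array([-3.14024685e+00,  7.44997265e-07,  2.98806322e-01]), 'contact_force': array([ 0.05901818, -0.28368445, -0.39814568]), 'wrist_torque': array([-0.00221025, -0.00993077,  0.06410975]), 'grasp_force': 0.0, 'opening': 1.001660360968528}
{'K': array([[368.53919178,   0.        , 324.47215627],
       [  0.        , 368.53919178, 199.1243842 ],
       [  0.        ,   0.        ,   1.        ]]), 'world_from_camera': array([[ 1.65131179e-02, -9.98335530e-01,  5.52583586e-02,
         5.20063745e+02],
       [-9.99765681e-01, -1.72598970e-02, -1.30644469e-02,
        -1.34027810e+01],
       [ 1.39964551e-02, -5.50296758e-02, -9.98386616e-01,
         1.16446605e+03],
       [ 0.00000000e+00,  0.00000000e+00,  0.00000000e+00,
         1.00000000e+00]])}
{'K': array([[453.06003859,   0.        , 321.65305742],
       [  0.        , 453.06003859, 200.49675472],
       [  0.        ,   0.        ,   1.        ]]), 'world_from_camera': array([[ 4.61590358e-01,  4.93195269e-01, -7.37355252e-01,
         1.61032497e+03],
       [ 8.86801066e-01, -2.35214824e-01,  3.97816361e-01,
        -5.68799044e+02],
       [ 2.27642613e-02, -8.37515619e-01, -5.45938985e-01,
         8.08679919e+02],
       [ 0.00000000e+00,  0.00000000e+00,  0.00000000e+00,
         1.00000000e+00]])}
```

View pics/top0.png

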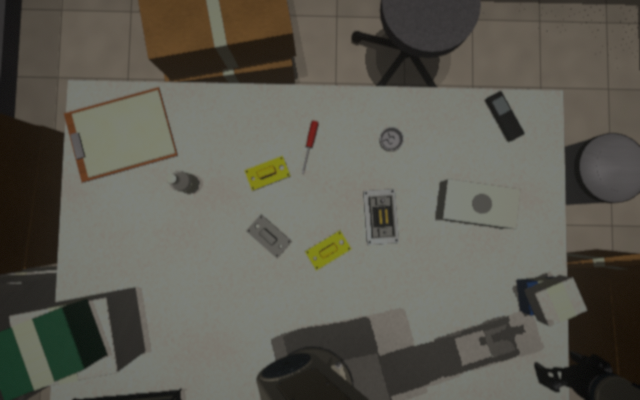

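View pics/sc0.png

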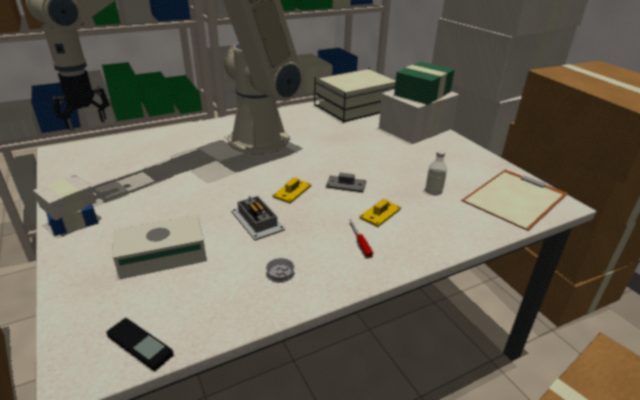

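Top view candidates: grey cover at (269,236); yellow look-alikes at (268,173) and (328,250); fixed lower half at (381,216). The grey one matches the description. Now I'll check a crop and measure.

Run:
```python
from h import *
im,d,P=cloud('top0')
c=im[180:275,235:410,::-1]
cv2.imwrite('pics/c0.png',cv2.resize(c,None,fx=4.5,fy=4.5,interpolation=cv2.INTER_CUBIC))
def rect(m,name):
    p=P[m][:,:2].astype(np.float32); print(name,m.sum(),cv2.minAreaRect(p),p.mean(0),np.median(P[m][:,2]))
v,u=np.mgrid[:400,:640]
box=lambda a,b,c_,d_:(u>a)&(u<b)&(v>c_)&(v<d_)
z=P[...,2]
print('table z',np.median(z[290:300,200:300]))
sat=im.max(-1).astype(int)-im.min(-1)
rect(box(240,298,208,264)&(z>7)&(z<60)&(sat<60),'cover')
rect(box(240,298,208,264)&(z>25)&(sat<60),'grip')
rect(box(355,410,180,250)&(z>5),'plate')
rect(box(355,410,180,250)&(z>38),'rim')
```

```text
table z -0.7106232219541653
cover 910 ((457.09466552734375, 134.0241241455078), (155.68209838867188, 70.75521850585938), 49.54202651977539) [465.07132 142.48386] 11.865919562154772
grip 166 ((477.4516906738281, 73.76028442382812), (52.33010482788086, 186.85374450683594), 10.40759563446045) [468.88916 134.24121] 42.89686610863964
plate 1749 ((538.0482788085938, -154.02626037597656), (278.6159973144531, 210.54820251464844), 86.59698486328125) [ 531.637  -200.4705] 20.80370434338238
rim 587 ((525.3265380859375, -127.29827117919922), (129.9329071044922, 227.84283447265625), 4.992368221282959) [ 532.1147 -198.5087] 47.41665389247487
```

View pics/c0.png

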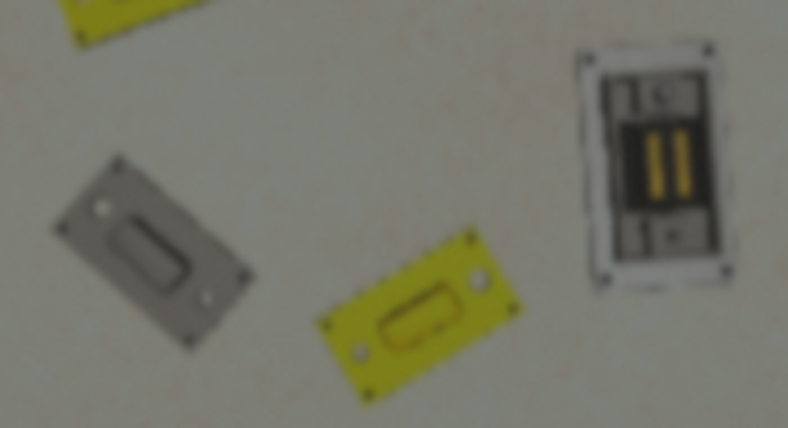

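The crop shows a grey cover: large hole at top px (257.7,226), small at (281,246), so it's the right part. On the lower half the dowels are at about (383,201) and (385,232), and which is large still needs checking. I'll look at the lower half from above first.

Request:
step_arm --plan "0 0 0 33 38 0 0; 0 0 0 66 76 0 0; 0 0 0 99 114 0 0; 0 0 0 132 152 0 0; 0 0 0 165 190 0 0; 0 0 0 198 228 0 0; 0 0 0 231 266 0 0; 0 0 0 264 304 0 0"

```text
clock: 0.9
eef_pos: [447.1, -293.5, 245.2]
tcp_rot: [-3.142, 0.0, 0.299]
contact_force: [-0.3, -1.0, -0.6]
opening: 0.998
grasp_force: 0.0
```

Request:
step_arm --plan "0 0 -5 25 28 0 0; 0 0 -10 50 56 0 0; 0 0 -14 75 85 0 0; 0 0 -14 83 91 0 0; 0 0 -14 83 91 0 0; 0 0 -14 83 91 0 0"

```text
clock: 1.5
eef_pos: [528.6, -204.8, 244.9]
tcp_rot: [3.142, 0.001, 0.056]
contact_force: [-0.1, -0.3, 0.4]
opening: 1.001
grasp_force: 0.0
```

Run:
```python
from h import *
s=r.sense();print(s['clock'],s['eef_pos'],s['tcp_rot'],s['qvel'].max())
snap('wrist','w0')
z=np.load('w0.npz');print(z['K'],z['T'])
```

```text
1.5 [ 528.56373649 -204.78781921  244.94517927] [3.14153583e+00 1.07059613e-03 5.56305928e-02] 0.006856783285873326
[[294.76717582   0.         320.39741428]
 [  0.         294.76717582 198.84652604]
 [  0.           0.           1.        ]] [[ 5.59274342e-02 -9.60142263e-01 -2.73859373e-01  5.96641873e+02]
 [-9.98434793e-01 -5.37020469e-02 -1.56222199e-02 -2.00991757e+02]
 [ 2.92744706e-04  2.74304437e-01 -9.61642860e-01  3.74060264e+02]
 [ 0.00000000e+00  0.00000000e+00  0.00000000e+00  1.00000000e+00]]
```

View pics/w0.png

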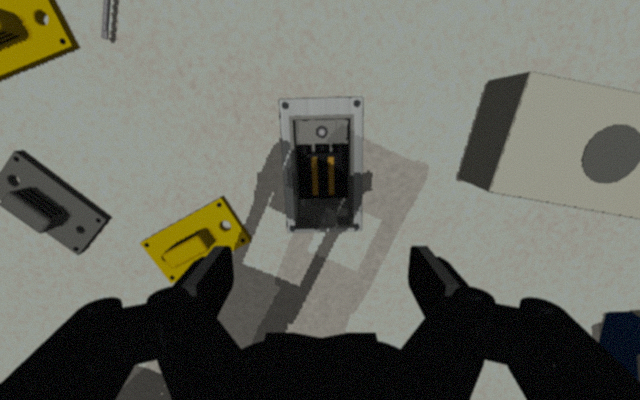

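Wrist view: the lower half's far dowel is at (321,131) and the near one is in shadow at about (327,213). The cover is at left, large hole (14,180), small (80,229). Now measuring with depth.

Run:
```python
from h import *
im,d,P=cloud('w0'); z=P[...,2]
v,u=np.mgrid[:400,:640]
b=(u>270)&(u<375)&(v>90)&(v<245)
def comp(m,minarea=4):
    n,l,st,ce=cv2.connectedComponentsWithStats(m.astype(np.uint8))
    for i in range(1,n):
        if st[i,4]>=minarea:
            p=P[l==i]; print(st[i,4],ce[i],p.mean(0).round(1),'zmax',p[:,2].max().round(1),'rect',cv2.minAreaRect(p[:,:2].astype(np.float32)))
print('hi');comp(b&(z>58)&(z<75))
print('rim');comp(b&(z>42)&(z<50),30)
print('shell');comp(b&(z>30)&(z<70),30)
print('plate');comp(b&(z>6)&(z<14),30)
print('cover');comp((u<115)&(v>145)&(v<260)&(z>8),30)
print('covertop');comp((u<115)&(v>145)&(v<260)&(z>8)&(z<16),30)
cv2.imwrite('pics/w0c.png',cv2.resize(cv2.convertScaleAbs(im[90:245,265:380,::-1],alpha=2.),None,fx=3.8,fy=3.8,interpolation=cv2.INTER_CUBIC))
```

```text
hi
104 [321.5        131.13461538] [ 580.6 -203.1   64.4] zmax 68.3 rect ((580.6127319335938, -203.14163208007812), (10.929739952087402, 10.769604682922363), 49.438289642333984)
44 [323.88636364 218.20454545] [ 485.9 -211.2   63.2] zmax 66.8 rect ((485.0634765625, -211.4022674560547), (7.614804267883301, 6.7362060546875), 57.583091735839844)
rim
2320 [322.66594828 169.97672414] [ 535.3 -207.1   46.4] zmax 49.4 rect ((532.4067993164062, -206.9095916748047), (130.08218383789062, 69.47737121582031), 4.913083076477051)
shell
2846 [322.74420239 171.84399157] [ 533.1 -207.4   46. ] zmax 68.3 rect ((532.4067993164062, -206.9095916748047), (130.08218383789062, 69.47737121582031), 4.913083076477051)
2446 [322.59893704 171.80008177] [ 534.8 -207.    45.2] zmax 57.4 rect ((532.540771484375, -207.32000732421875), (64.07903289794922, 57.6024055480957), 4.621690273284912)
plate
3696 [321.80357143 148.29924242] [ 555.1 -205.2   10.5] zmax 14.0 rect ((532.6107177734375, -207.25558471679688), (169.82728576660156, 100.1451187133789), 4.907196044921875)
cover
5594 [ 47.58169467 203.86163747] [470.4 132.   22. ] zmax 374.1 rect ((549.3687133789062, 10.301239013671875), (144.86288452148438, 408.08416748046875), 32.155235290527344)
covertop
3741 [ 54.40417001 201.44399893] [470.4 132.   12.4] zmax 16.0 rect ((466.1719970703125, 142.43304443359375), (131.57089233398438, 72.1873779296875), 49.1994514465332)
```

View pics/w0c.png

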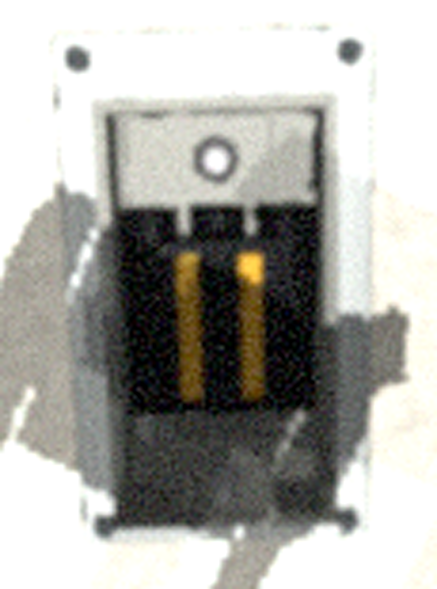

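The large dowel is the far one. Lower half is at (532.5,-207.2), yaw 4.9°; cover at about (466.2,142.4), yaw 49.2°. Moving above the cover.

Request:
step_arm --plan "0 0 7 -8 45 0 0; 0 0 14 -16 90 0 0; 0 0 21 -25 138 0 0; 0 0 28 -34 186 0 0; 0 0 35 -43 234 0 0; 0 0 41 -51 282 0 0; 0 0 46 -58 325 0 0; 0 0 46 -62 347 0 0"

```text
clock: 2.35
eef_pos: [466.4, 144.1, 245.5]
tcp_rot: [-3.141, -0.001, 0.861]
contact_force: [0.5, -0.2, -0.8]
opening: 0.997
grasp_force: 0.0
```

Request:
step_arm --plan "0 0 0 0 0 0 0; 0 0 0 0 0 0 0"

```text
clock: 2.55
eef_pos: [467.2, 141.7, 245.3]
tcp_rot: [3.141, 0.0, 0.857]
contact_force: [-0.2, -0.2, 0.8]
opening: 1.001
grasp_force: 0.0
```

Run:
```python
from h import *
s=r.sense();print(s['clock'],s['eef_pos'],s['tcp_rot'],abs(s['qvel']).max())
snap('wrist','w1')
im,d,P=cloud('w1'); z=P[...,2]
v,u=np.mgrid[:400,:640]
near=np.hypot(P[...,0]-466,P[...,1]-142)<90
near&=(d>0)&(z<60)
sat=im.max(-1).astype(int)-im.min(-1)
near&=(sat<80)
def comp(m,minarea=30):
    n,l,st,ce=cv2.connectedComponentsWithStats(m.astype(np.uint8))
    for i in range(1,n):
        if st[i,4]>=minarea:
            p=P[l==i]; print(st[i,:5],ce[i].round(1),p.mean(0).round(1),'rect',cv2.minAreaRect(p[:,:2].astype(np.float32)))
print('all');comp(near&(z>8))
print('top');comp(near&(z>8)&(z<16))
print('grip');comp(near&(z>38))
```

```text
2.55 [467.17008779 141.70015922 245.29157452] [3.14124505e+00 4.21821235e-04 8.57463988e-01] 0.023491117327219417
all
[ 290  118   59  104 5681] [319.7 169.3] [468.3 145.6  18.2] rect ((465.77972412109375, 142.90383911132812), (130.10720825195312, 70.09605407714844), 49.74293899536133)
top
[ 290  118   59  104 4623] [319.7 168.1] [468.4 145.8  12.6] rect ((465.77972412109375, 142.90383911132812), (130.10720825195312, 70.09605407714844), 49.74293899536133)
grip
[309 152  22  49 991] [319.4 175.5] [466.9 144.4  43.9] rect ((465.6533508300781, 142.9663543701172), (56.46800994873047, 24.61475372314453), 49.660484313964844)
```

View pics/w1.png

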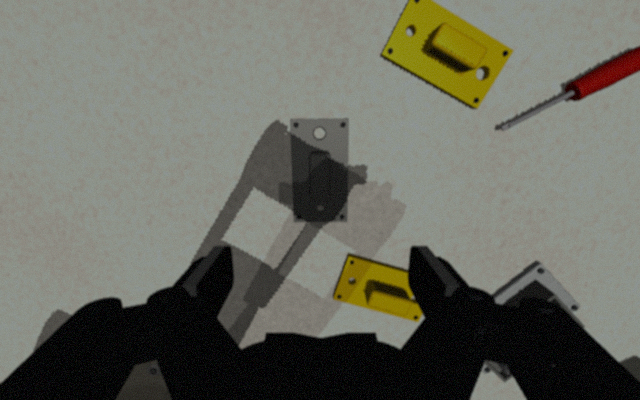

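The cover sits at (465.7,142.9), yaw 49.7°, large hole on the far side in view at (319,132). Descending.

Request:
step_arm --plan "0 0 0.6 -1.5 1.2 -40 0; 0 0 0.6 -1.5 1.2 -80 0; 0 0 0.6 -1.5 1.2 -120 0; 0 0 0.6 -1.5 1.2 -155 0; 0 0 0.6 -1.5 1.2 -180 0; 0 0 0.6 -1.5 1.2 -195 0; 0 0 0.6 -1.5 1.2 -195 0; 0 0 0.6 -1.5 1.2 -195 0"

```text
clock: 3.4
eef_pos: [466.1, 142.8, 50.5]
tcp_rot: [-3.141, 0.0, 0.866]
contact_force: [0.8, 0.0, 0.3]
opening: 0.999
grasp_force: 0.0
```

Run:
```python
from h import *
s=r.sense();print(s['clock'],s['eef_pos'],s['tcp_rot'],np.degrees(s['tcp_rot'][2]),s['contact_force'],s['qpos'])
```

```text
3.4 [466.10522273 142.78311258  50.50660342] [-3.14147259e+00  3.83306471e-04  8.66115467e-01] 49.62476082718114 [0.8344411  0.04845908 0.30090017] [ 2.94250902e-01  4.32272784e-01  2.06620836e+00 -1.77479397e-04
  6.43498812e-01  9.99073790e-01]
```

Request:
step_arm --plan "0 0 0.1 -0.3 0.1 -12 0; 0 0 0.1 -0.3 0.1 -21 0; 0 0 0.1 -0.3 0.1 -21 0; 0 0 0.1 -0.3 0.1 -21 100; 0 0 0.1 -0.3 0.1 -21 200; 0 0 0.1 -0.3 0.1 -21 255; 0 0 0.1 -0.3 0.1 -21 255; 0 0 0.1 -0.3 0.1 -21 255" --force 80

```text
clock: 4.2
eef_pos: [465.9, 144.1, 29.8]
tcp_rot: [3.141, -0.001, 0.87]
contact_force: [-0.6, -1.1, 6.6]
opening: 0.269
grasp_force: 79.1
```

Request:
step_arm --plan "0 0 0 0 0 0 255; 0 0 0 0 0 0 255; 0 0 0 0 0 0 255; 0 0 0 0 0 0 255"

```text
clock: 4.6
eef_pos: [465.9, 144.1, 29.8]
tcp_rot: [3.141, -0.001, 0.87]
contact_force: [-0.9, -1.3, 6.1]
opening: 0.266
grasp_force: 79.1
```

Request:
step_arm --plan "0 0 0 0 0 10 255; 0 0 0 0 0 30 255; 0 0 0 0 0 60 255; 0 0 0 0 0 95 255; 0 0 0 0 0 115 255; 0 0 0 0 0 120 255; 0 0 0 0 0 120 255; 0 0 0 0 0 120 255"

```text
clock: 5.4
eef_pos: [464.6, 143.7, 148.3]
tcp_rot: [-3.141, 0.001, 0.87]
contact_force: [0.1, 0.2, -2.6]
opening: 0.267
grasp_force: 78.5
```

Run:
```python
from h import *
s=r.sense();print(s['clock'],s['eef_pos'],s['tcp_rot'],np.degrees(s['tcp_rot'][2]),s['contact_force'],s['opening'])
snap('wrist','w2')
z=np.load('w2.npz');im=z['im']
d=z['d'];print(np.unique((d[100:390:30,200:440:30]).round(),return_counts=True))
```

```text
5.4 [464.62493082 143.7365025  148.31542657] [-3.14069269e+00  1.40751416e-03  8.69507357e-01] 49.81910183250123 [ 0.13379101  0.19717314 -2.59787985] 0.2673337770568418
(array([ 59.,  60.,  61.,  69.,  70.,  71.,  74.,  80.,  81.,  82.,  92.,
        93., 102., 105., 106., 107., 118., 119., 122., 123., 124., 126.,
       129., 130., 131., 133., 142., 143., 147., 148., 149., 150., 151.,
       152., 155., 156., 157., 160., 262., 263., 270., 271., 276., 277.,
       285., 286., 293., 294., 295., 302., 303., 313.], dtype=float32), array([2, 1, 1, 1, 1, 1, 2, 2, 2, 1, 1, 1, 2, 2, 4, 1, 1, 1, 1, 1, 1, 1,
       1, 1, 1, 1, 2, 3, 2, 2, 1, 2, 1, 1, 2, 1, 1, 2, 2, 6, 2, 1, 2, 2,
       2, 1, 1, 1, 1, 2, 1, 1]))
```

View pics/w2.png

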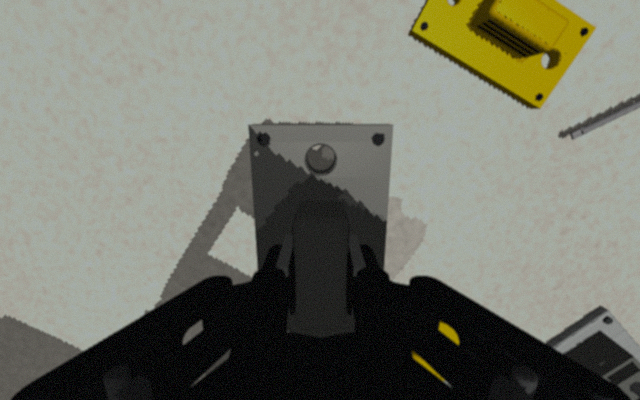

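Held firmly: the cover's front edge is at row 125, the large hole at (320,157). Measuring the in-hand pose.

```bash
cat >> h.py <<'E'
def inhand(tag,tcp,rot):
    from scipy.spatial.transform import Rotation as R
    im,d,P=cloud(tag)
    Q=(P-tcp)@R.from_euler('xyz',rot).as_matrix()   # tool frame
    # cover top plane: z_tool ~ +14..24
    v,u=np.mgrid[:400,:640]
    m=(d>0)&(u>235)&(u<405)&(v>118)&(v<250)&(Q[...,2]>8)&(Q[...,2]<30)&(Q[...,0]>30)
    p=Q[m]; A=np.c_[p[:,:2],np.ones(len(p))]; c=np.linalg.lstsq(A,p[:,2],rcond=None)[0]
    print('plane',c.round(4),'n',len(p))
    print('x max',np.percentile(p[:,0],99.5).round(1))
    for a,b in((34,40),(40,46),(54,60),(57,62)):
        k=(p[:,0]>a)&(p[:,0]<b); print(a,'y',p[k,1].min().round(1),p[k,1].max().round(1),p[k,1].min()/2+p[k,1].max()/2)
    for yy in (-28,-14,0,14,28):
        k=abs(p[:,1]-yy)<4; print('front at',yy,p[k,0].max().round(1))
    mm=m.astype(np.uint8); con,h=cv2.findContours(mm,cv2.RETR_CCOMP,cv2.CHAIN_APPROX_NONE)
    for i,q in enumerate(con):
        if h[0][i][3]>=0 and cv2.contourArea(q)>60:
            pts=q[:,0]; pq=Q[pts[:,1],pts[:,0]]; (cx,cy),rad=cv2.minEnclosingCircle(pq[:,:2].astype(np.float32)); print('hole',cx,cy,rad)
E
python3 - <<'E'
from h import *
inhand('w2',np.array([464.62,143.74,148.32]),[-3.14069,.0014,.8695])
E
```

```text
plane [-4.3000e-03  1.9000e-03  1.7573e+01] n 9178
x max 64.3
34 y -35.9 34.5 -0.6829527191375568
40 y -35.9 34.5 -0.7331190014673297
54 y -35.7 34.6 -0.5475997150811978
57 y -35.6 34.6 -0.485734249831026
front at -28 64.3
front at -14 64.3
front at 0 64.3
front at 14 64.3
front at 28 64.3
hole 47.41659164428711 -0.7096871733665466 7.533868789672852
```

Request:
step_arm --plan "0 0 -6 8 -40 0 255; 0 0 -12 17 -85 0 255; 0 0 -18 26 -130 0 255; 0 0 -24 35 -176 0 255; 0 0 -30 44 -222 0 255; 0 0 -36 53 -268 0 255; 0 0 -42 61 -312 0 255; 0 0 -45 67 -345 0 255"

```text
clock: 6.25
eef_pos: [532.0, -203.5, 147.7]
tcp_rot: [-3.141, 0.002, 0.079]
contact_force: [0.0, -0.4, -2.1]
opening: 0.271
grasp_force: 79.1
```

Request:
step_arm --plan "0 0 0 1.5 -6.5 0 255; 0 0 0 1.5 -6.5 0 255; 0 0 0 1.5 -6.5 0 255; 0 0 0 1.5 -6.5 -10 255; 0 0 0 1.5 -6.5 -25 255; 0 0 0 1.5 -6.5 -35 255; 0 0 0 1.5 -6.5 -35 255; 0 0 0 1.5 -6.5 -35 255"

```text
clock: 7.05
eef_pos: [533.7, -207.1, 113.7]
tcp_rot: [-3.141, 0.001, 0.085]
contact_force: [-0.1, -0.2, -2.0]
opening: 0.269
grasp_force: 79.2
```

Run:
```python
from h import *
s=r.sense();print(s['clock'],s['eef_pos'],s['tcp_rot'],np.degrees(s['tcp_rot'][2]),s['contact_force'],s['opening'])
snap('wrist','w3');inhand('w3',s['eef_pos'],s['tcp_rot'])
z=np.load('w3.npz')
cv2.imwrite('pics/w3c.png',cv2.resize(cv2.convertScaleAbs(z['im'][90:250,220:420,::-1],alpha=2),None,fx=3.7,fy=3.7))
```

```text
7.05 [ 533.69703628 -207.11914825  113.69040443] [-3.14105875e+00  1.05599704e-03  8.45318197e-02] 4.843316506199996 [-0.09543634 -0.19581712 -1.95615965] 0.26920693747579955
plane [-3.00000e-03  6.00000e-04  1.75199e+01] n 9128
x max 64.0
34 y -35.0 35.1 0.07355164204520293
40 y -35.1 35.1 0.009812132560661269
54 y -34.9 35.0 0.06284491441337181
57 y -34.9 35.0 0.06284491441337181
front at -28 64.0
front at -14 64.0
front at 0 64.0
front at 14 64.0
front at 28 64.0
hole 47.20896530151367 -0.05130009353160858 7.570912837982178
```

View pics/w3c.png

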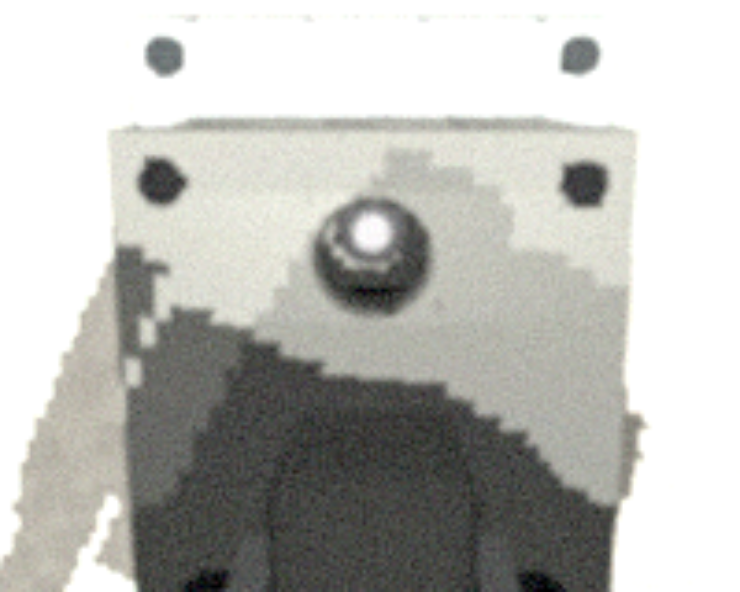

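The dowel tip shows through the large hole at crop (372,230), laterally centred on the hole at (372,255). Quick same-frame numeric check.

Run:
```python
from h import *
im,d,P=cloud('w3'); v,u=np.mgrid[:400,:640]
m=(np.hypot(u-320.5,v-159)<13)&(P[...,2]<78)&(P[...,2]>40)
p=P[m];print(len(p));t=p[p[:,2]>61];print(len(t),np.r_[t.mean(0),t.min(0),t.max(0)].round(1))
z=np.load('w3.npz');K,T=z['K'],z['T']
ray=T[:3,:3]@np.array([(320.5-K[0,2])/K[0,0],(152.2-K[1,2])/K[1,1],1]);print('tip',T[:3,3]+ray*(66-T[2,3])/ray[2])
tcp=np.array([533.697,-207.119]);a=np.radians(4.84);x=np.array([np.cos(a),np.sin(a)]);print('hole by edges',tcp+x*47.1, tcp+x*47.3)
```

```text
428
210 [ 579.6 -203.1   65.1  574.8 -208.6   61.1  583.6 -197.5   68.2]
tip [ 580.26329063 -203.25480088   66.        ]
hole by edges [ 580.62905074 -203.14500786] [ 580.82833758 -203.12813316]
```

Request:
step_arm --plan "0 0 0 -0.3 0 -6 255; 0 0 0 -0.3 0 -12 255; 0 0 0 -0.3 0 -16 255; 0 0 0 -0.3 0 -19 255; 0 0 0 -0.3 0 -22 255; 0 0 0 -0.3 0 -25 255; 0 0 0 -0.3 0 -27 255; 0 0 0 -0.3 0 -27 255" --force 110

```text
clock: 7.9
eef_pos: [533.5, -207.4, 87.0]
tcp_rot: [-3.141, 0.0, 0.084]
contact_force: [-0.1, -0.2, -3.4]
opening: 0.261
grasp_force: 110.1
```

Request:
step_arm --plan "0 0 0 0 0 -2 255; 0 0 0 0 0 -4 255; 0 0 0 0 0 -6 255; 0 0 0 0 0 -8 255; 0 0 0 0 0 -9 255; 0 0 0 0 0 -9 255"

```text
clock: 8.5
eef_pos: [533.9, -207.6, 78.5]
tcp_rot: [3.141, -0.0, 0.084]
contact_force: [-2.6, 0.8, 5.9]
opening: 0.261
grasp_force: 111.2
```

Request:
step_arm --plan "0 0 0 0 0 -1 255; 0 0 0 0 0 -2 255; 0 0 0 0 0 -3 255; 0 0 0 0 0 -3 255; 0 0 0 0 0 -3 255"

```text
clock: 9.0
eef_pos: [533.8, -207.6, 75.9]
tcp_rot: [3.141, -0.0, 0.084]
contact_force: [-3.1, 1.4, 9.4]
opening: 0.263
grasp_force: 112.3
```

Request:
step_arm --plan "0 0 0 0 0 -0.5 255; 0 0 0 0 0 -1 255; 0 0 0 0 0 -1 255; 0 0 0 0 0 -1 255"

```text
clock: 9.4
eef_pos: [533.9, -207.6, 75.9]
tcp_rot: [3.141, -0.001, 0.084]
contact_force: [-6.8, 2.7, 20.9]
opening: 0.262
grasp_force: 114.1
```

Request:
step_arm --plan "0 0 0 -0.2 0.1 -0.6 255; 0 0 0 -0.3 0.1 -1 255; 0 0 0 -0.3 0.1 -1 255; 0 0 0 -0.3 0.1 -1 255"

```text
clock: 9.8
eef_pos: [533.9, -207.6, 75.9]
tcp_rot: [3.141, -0.001, 0.084]
contact_force: [-8.9, 4.1, 31.5]
opening: 0.256
grasp_force: 115.5
```

Run:
```python
from h import *
s=r.sense();print(s['clock'],s['eef_pos'],s['tcp_rot'],s['contact_force'],s['wrist_torque'],s['opening'])
snap('wrist','w4');inhand('w4',s['eef_pos'],s['tcp_rot']);snap('scene','sc4')
im,d,P=cloud('w4');v,u=np.mgrid[:400,:640]
m=(d>0)&(u>235)&(u<405)&(v>118)&(v<250)&(P[...,0]>563)&(abs(P[...,2]-58)<8)&(np.hypot(P[...,0]-580.3,P[...,1]+203.1)>10)
p=P[m];c=np.linalg.lstsq(np.c_[p[:,:2]-[532.5,-207.2],np.ones(len(p))],p[:,2],rcond=None)[0];print('world plane',c,len(p),np.median(p[:,2]))
q=P[(abs(P[...,2]-10)<5)&(P[...,0]>600)&(P[...,0]<616)&(abs(P[...,1]+200)<40)];print('cradle z',np.median(q[:,2]),len(q))
z=np.load('sc4.npz');cv2.imwrite('pics/sc4c.png',cv2.resize(cv2.convertScaleAbs(z['im'][150:250,200:320,::-1],alpha=1.5),None,fx=5,fy=5,interpolation=cv2.INTER_CUBIC))
```

```text
9.8 [ 533.86431815 -207.57252738   75.88679333] [ 3.14104439e+00 -1.21929699e-03  8.41361142e-02] [-8.86365972  4.08275143 31.53861797] [0.67720316 1.45528422 0.01889282] 0.2559670926371199
plane [5.50000e-03 9.00000e-04 1.69476e+01] n 9603
x max 63.9
34 y -35.0 35.0 -0.0020146180233666655
40 y -35.0 35.2 0.11500807132652824
54 y -35.0 35.2 0.11501572660597148
57 y -34.9 35.2 0.1774956490462145
front at -28 63.9
front at -14 63.9
front at 0 64.0
front at 14 64.0
front at 28 64.0
world plane [-1.10103797e-03 -8.20636582e-04  5.86575647e+01] 8566 58.59567542550964
cradle z 10.526373489699267 3293
```

View pics/sc4c.png

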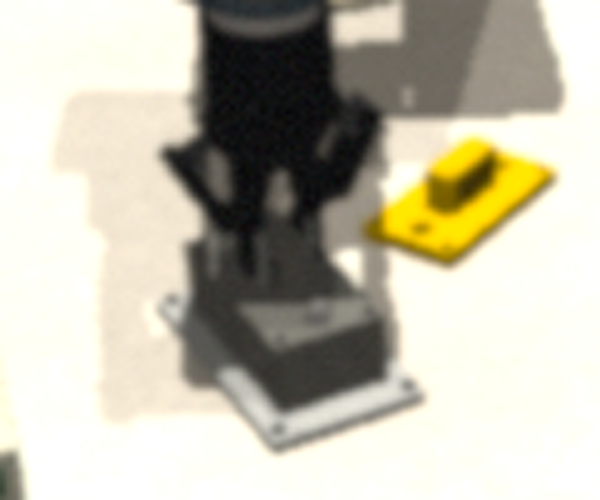

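The crop shows the cover seated flat on the lower half, with the dowel in its hole at (318,310). Its top is 48 mm above the cradle plate, as it should be when shut, with negligible tilt. A short hold, then hand in.

Request:
step_arm --plan "0 0 0 0 0 0 255; 0 0 0 0 0 0 255; 0 0 0 0 0 0 255; 0 0 0 0 0 0 255; 0 0 0 0 0 0 255"

```text
clock: 10.4
eef_pos: [533.9, -207.6, 75.9]
tcp_rot: [3.141, -0.001, 0.084]
contact_force: [-9.1, 3.4, 30.9]
opening: 0.26
grasp_force: 115.5
```

Run:
```python
from rig import r
s=r.sense();print(s['clock'],s['eef_pos'],s['contact_force'],s['grasp_force'])
f=s['contact_force'][2]
if 15<f<38 and abs(s['eef_pos'][2]-75.9)<.4: print(r.sign_off())
```

```text
10.4 [ 533.87787433 -207.59288372   75.88120817] [-9.10200525  3.3941096  30.93564098] 115.47226667404175
the job is handed in; nothing more can be done
None
```

The grey cover is on both dowels, large hole on large dowel, and measures fully shut and flush; I handed the job in at 10.4 s with the arm still gripping it and pressing down with about 31 N.

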